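# Fit a set-screw collar on a gearbox shaft's flat and hold it

### The job

On the gearbox, first press the shaft fully home together with its brass flange, then turn the shaft until its bright flat faces the red pointer. Fetch the steel collar with the red thumbscrew, slide it over the shaft with the thumbscrew over the flat, and finish while holding it level in the gripper about half way along the flat, clear of the flange, with the flat still facing the pointer, ready for a colleague to tighten the screw. Leave everything else alone.

Things in the scene. Friction and masses are not known exactly. Their poses are not given: they have to be found in the camera images.
- gearbox: Fixed aluminium gearbox, 110 x 100 mm, top face 75 mm above the bench, on a black plate; a dark motor lies along its +x side (to 133 mm from the origin, 71 mm high). Origin on the bench below the shaft axis; z up; +x is the direction in which the red pointer lies from the shaft. Position and yaw vary.
- pointer (a point): Inner tip of the red triangle painted on the gearbox's top face, 31 mm from the shaft axis along the gearbox's +x. The flat must face it.
- seat (a joint): How far the brass flange (diameter 52, 8 mm thick), with the shaft on it, is pressed down, m: 0 = 8 mm proud of the gearbox's top face, 0.008 = fully home, underside on the gearbox. Starts at 0 to 0.002. Stiff (about 5 N down, 10 N up), stays where left, hard stop at 0.008. Push down on the top of the shaft.
- shaft (a joint): Angle of the shaft, rad, anticlockwise from above; 0 (or any whole turn) = flat faces the pointer. Starts at 0.6 to 2.2. Friction 0.06 N m; it stays where left; limits at -6.3 and 6.3.
- shaft_top (a point): Centre of the top end of the upright dark shaft, 62 mm above the brass flange (145 mm above the bench when seated). Diameter 20 mm; from 18 to 57 mm above the flange one side is a bright milled flat 6.5 mm from the axis: 16.5 mm across flat and back, 20 mm elsewhere; the last 5 mm taper to 14 mm. Axes turn with the shaft: z up, +x out of the flat.
- flat (a point): Middle of the bright flat, 38 mm above the flange's top (24 mm below the shaft's top), 6.5 mm from the axis; +x points straight out of the flat, z up.
- collar: Steel collar, 44 mm outside diameter, 23 bore, 22 high, about 160 g, flat on one of two blue pads (90 x 80, 14 high). Origin: centre of its underside; z up the bore; +x (world yaw 0 +-1 rad) to its radial thumbscrew, whose 14 mm red head ends 39 mm from the axis. The screw's 6 mm tip stands 2.7 mm into the bore at mid height: it fits the shaft only with the screw over the flat, within 20 degrees.
- collar_mid (a point): Centre of the collar's bore at mid height, 11 mm above its underside. Same axes as the collar.
- screw_head (a point): Centre of the collar's red thumbscrew head, 34 mm from the bore axis at mid height.
- spacer: Plain black ring, 44 mm outside diameter, 14 mm high, without a screw, on the other blue pad. Leave it. Origin: centre of its underside.
- screwdriver: Orange screwdriver lying on the bench; bystander. Its x axis runs along it.
- wrench: Steel wrench lying on the bench near the robot; bystander. Its x axis runs along it.
- jar: Glass jar with a white cap, 60 mm wide and 70 mm high; bystander. Origin at its base.
- carton: Cardboard box 100 x 70 x 50 mm; bystander. Origin at its base.
- meter: Yellow multimeter 150 x 75 x 35 mm; bystander. Origin at its base.
- tape: Green disc-shaped roll, diameter 70, 22 mm high; bystander. Origin at its base.
Mind the look-alikes: they are no part of the job. There is more than one size of the collar; the one meant has the size given above.

How it is judged (in metres and radians):
On the way, in this order (a step that is already met when the one before it is completed fails the run):
1. the shaft and its flange are pressed fully home (value of joint seat above 0.0068 m), for 0.2 s.
2. the shaft is turned so that its flat faces the pointer, and let go (value of joint seat above 0.0068 m and y of flat in the frame of gearbox between -0.00169 and 0.00169 m and x of flat in the frame of gearbox above 0 m and contact force between the fingers and shaft below 0.5 N), for 0.2 s.
3. the collar is lifted off its pad (distance of collar from where it was at the start of the episode above 0.04 m and contact force between the fingers and collar above 1 N), for 0.1 s.
At the end, for the whole second after the job is handed in: The flange is home (within about 1 mm), the flat faces the pointer within 17 degrees, and the gripper holds the level collar (over 2 N, tilt under 7 degrees, still) on the shaft, its middle within 10 mm of the middle of the flat, its thumbscrew over the flat within about 13 degrees (value of joint seat above 0.0068 m and y of flat in the frame of gearbox between -0.00195 and 0.00195 m and x of flat in the frame of gearbox above 0 m and horizontal distance between collar_mid and shaft_top below 0.004 m and z of collar_mid in the frame of shaft_top between -0.034 and -0.014 m and y of screw_head in the frame of flat between -0.008 and 0.008 m and x of screw_head in the frame of flat above 0.015 m and angle between collar's own z axis and vertical below 0.12 rad and linear speed of collar below 0.02 m/s and contact force between the fingers and collar above 2 N); the arm keeps its last pose, push and grip.
It fails at once if a bystander is knocked more than 40 mm away (distance of any of spacer, screwdriver, wrench, jar, carton, meter, tape from where it was at the start of the episode above 0.04 m).
It also fails if it takes over 69 s, if anything falls off the work surface, if the arm or the gripper's body presses on something with over 40 N, if the wrist force passes 120 N, or if a joint passes its speed limit or range.

### The arm

A 7-joint arm with a two-finger parallel gripper is mounted at the origin on the work surface. World frame = base frame: x ahead of the robot, y to its left, z up, the work surface at z = 0. Lengths are in m, angles in degrees, forces in N, time in s.
With the tool pointing down it reaches from about 0.375 to 0.925 m from the base axis. Payload 3.1 kg.
Tool frame: the origin (TCP) lies on the centre line of the jaws, within the pads' length; the fingertips stand 8 mm ahead of it and the grasp point (between the pads) lies 11 mm behind it; z points along the fingers, y is the direction in which the jaws open and shut (so a half turn about z gives the same grasp; the last joint's range is limited). The gripper opens to 85 mm and grips with 20 to 120 N. Pads are 22 mm wide; open, the fingers measure 114 mm over their backs; the gripper's body (76 mm by 85 mm) begins 54 mm behind the grasp point. The pads swing forward as they close: fully open they stand 13 mm farther back than shut.
Start: joints at [-81.635, 21.939, 2.515, 91.553, -1.026, 66.532, -2.859], TCP at [0.157, 0.631, 0.239] pointing down, gripper open.
Joint ranges: [-149.38, 149.38], [-23.57, 123.04], [-84.95, 90], [0, 143.3], [-89.99, 269.99], [3.08, 112.72], [-163.45, 163.45]. Speed limits (degrees/s): [159.86, 159.86, 180, 180, 180, 180, 180].

### API

Orientations are given as a 3x3 rotation matrix whose columns are the frame's x, y, z axes.
In Python, from cell import manip gives the robot as it stands.
- The arm moves only by the shell command python3 -m pendant 'ROWS' [FORCE]. ROWS is JSON, one flat list of numbers, 5 for each row, row after row: the opening, from 0 (shut) to 1 (fully open), then the shift along the tool's x, y, z in mm, then the turn about the tool's z in degrees. In form: [hand, dx, dy, dz, spin, hand, dx, dy, dz, spin, ...]. A call has 1 to 8 rows; each row is the pose to reach, as a shift and turn from the pose commanded when the call began, along the tool's axes at that moment; what a row does not reach only later rows make up. A row lasts 1/10 s, in which the tool goes at most 50 mm and 8.59 degrees, less where a joint would pass 70% of its speed; a pose out of reach is approached as far as the arm can. A call with a gripper value outside its range is refused whole. The fingers move at their own pace and stop on an object; FORCE is the grip in N (left out, the last holds). Time passes only in rows, so rows that repeat a pose let the fingers close. It gives the time, the measured TCP pose, the force and the opening at its end, in the units of the state.
- manip.observe(): the state, without advancing time (a new reading comes with each control period).
- manip.grab_frame(name): name is "side" or "top"; returns (picture, depth): 420x560x3 uint8, red, green, blue; 420x560 float32, m along the optical axis (not along the pixel's ray), 0 where there is no reading.
- manip.camera_params(name): a dict with "fx", "fy", "cx", "cy" (pixels), "k1" (the pictures are not rectified: a ray, as slopes to the right and down, at radius r is drawn at 1 + k1 r^2 times it, then the intrinsics apply), "R" (3x3) and "t" (3): a world point X has camera coordinates R X + t. Camera axes: x right, y down, z forward; pixel columns grow to the right and rows downward; lengths in m; the calibration is good to about 2 mm. A picture is of the moment at which its call begins. camera_params takes no time and is no camera call.
- manip.hand_in(): hands the job in, once; it reports no verdict.
The state is a dict: "clock": time; "joints": joint angles; "dq": joint speeds; "tau": joint torques, N m; "eef_pos": TCP position; "ee_rot": TCP orientation; "ft_force": force on the tool from outside, world axes, zero at the start; "torque": the same for the moment, N m; "finger_gap": finger opening in m.
Only numpy, scipy, OpenCV 4.12 (cv2) and the standard library are available. Lean on these libraries where they do the work, as an engineer would, in place of code of your own. Each camera call takes 0.05 s, during which the arm holds its last target.

## Working session

There is one attempt and no reset: what is moved stays moved. The work goes in short steps, Python scripts to look and compute and a shell command to move; the robot and the scene stay as the last step left them, time stands still between calls to the robot, and variables do not carry over. Pictures are saved under pics/ and viewed, and the job is handed in when it is done.

```bash
ls; mkdir -p pics
python3 - <<'E'
from cell import manip
import cv2
print(manip.observe())
for n in ("top","side"):
    p,d=manip.grab_frame(n); cv2.imwrite(f"pics/{n}0.png",p[:,:,::-1])
    import numpy as np
    np.save(f"pics/{n}0d.npy",d); print(n,manip.camera_params(n))
E
```

```text
pics
{'clock': 0.0, 'joints': array([-81.63589678,  21.99238231,   2.51107289,  91.65136005,
        -1.02786949,  66.53252719,  -2.85918261]), 'dq': array([-0.1153715 ,  0.08711561,  0.05725823,  0.05780037,  0.12551075,
        0.06814563,  0.13474962]), 'tau': array([ 4.58279246e-04, -4.33456492e+01,  1.02491006e+00, -2.49514478e+01,
        1.06293551e-02,  1.10961852e-02, -6.72802699e-06]), 'eef_pos': array([0.15665465, 0.62986285, 0.23786373]), 'ee_rot': array([[-9.70448676e-01,  2.41307006e-01, -5.45126965e-04],
       [ 2.41307599e-01,  9.70445122e-01, -2.62835590e-03],
       [-1.05224890e-04, -2.68222778e-03, -9.99996397e-01]]), 'ft_force': array([ 0.52726613, -0.02321158, -0.59945872]), 'torque': array([-0.00341959,  0.01420004,  0.03035262]), 'finger_gap': 0.08541953437773274}
top {'fx': 420.8343905684098, 'fy': 420.8343905684098, 'cx': 272.95374803069217, 'cy': 203.71691799706934, 'k1': -0.07044926335434273, 'R': array([[ 0.00143336, -0.99996584,  0.00813972],
       [-0.99481732, -0.00225344, -0.10165348],
       [ 0.10166835, -0.00795183, -0.99478657]]), 't': array([0.00866849, 0.53081671, 1.10139265])}
side {'fx': 408.48058162478617, 'fy': 408.48058162478617, 'cx': 285.899381909386, 'cy': 205.69097230261914, 'k1': 0.00473702971488882, 'R': array([[ 0.9998686 , -0.01341372, -0.00910226],
       [-0.01602823, -0.73410745, -0.67884412],
       [ 0.00242378,  0.67890082, -0.73422599]]), 't': array([-0.49832854,  0.1101592 ,  1.08121371])}
```

View pics/top0.png

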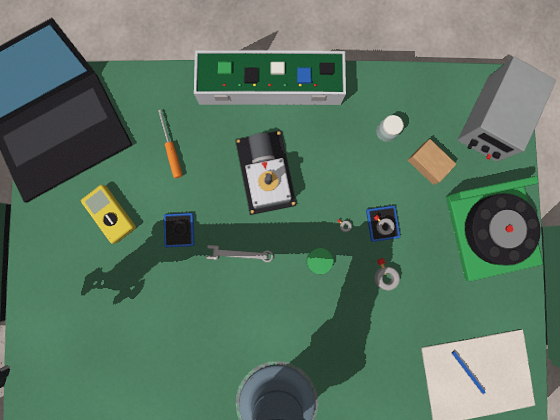

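View pics/side0.png

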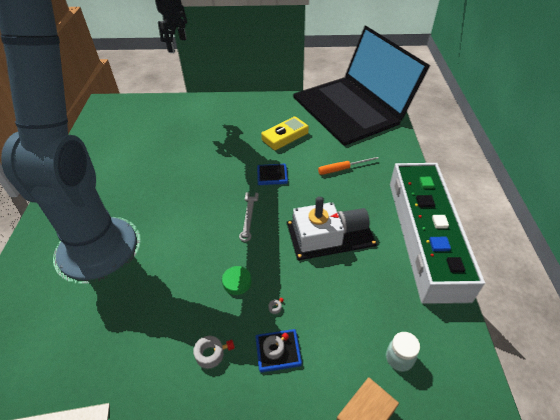

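```bash
cat > h.py <<'E'
from cell import manip
import cv2, numpy as np
def ray(n,u,v):
    c=manip.camera_params(n); K=np.array([[c['fx'],0,c['cx']],[0,c['fy'],c['cy']],[0,0,1]])
    p=cv2.undistortPoints(np.array([[[u,v]]],float),K,np.array([c['k1'],0,0,0.]))[0,0]
    R=np.array(c['R']);t=np.array(c['t'])
    return -R.T@t, R.T@np.array([p[0],p[1],1])
def atz(n,u,v,z):
    o,d=ray(n,u,v); return o+d*(z-o[2])/d[2]
def proj(n,X):
    c=manip.camera_params(n); K=np.array([[c['fx'],0,c['cx']],[0,c['fy'],c['cy']],[0,0,1]])
    return cv2.projectPoints(np.atleast_2d(np.array(X,float)),cv2.Rodrigues(np.array(c['R']))[0],np.array(c['t']),K,np.array([c['k1'],0,0,0.]))[0][:,0]
def grab(n,f):
    p,d=manip.grab_frame(n); cv2.imwrite(f"pics/{f}.png",p[:,:,::-1]); np.save(f"pics/{f}d.npy",d)
def crop(f,x,y,w,h,s,o):
    im=cv2.imread(f"pics/{f}.png")[y:y+h,x:x+w]
    im=cv2.resize(im,None,fx=s,fy=s,interpolation=cv2.INTER_CUBIC)
    for i in range(0,w,10):
        cv2.putText(im,str(x+i),(i*s,8),0,.3,(255,255,0),1); cv2.line(im,(i*s,10),(i*s,14),(255,255,0),1)
    for i in range(0,h,10):
        cv2.putText(im,str(y+i),(0,i*s+4),0,.3,(255,255,0),1); cv2.line(im,(22,i*s),(26,i*s),(255,255,0),1)
    cv2.imwrite(f"pics/{o}.png",im)
E
python3 - <<'E'
from h import *
crop("top0",330,200,80,100,6,"c1"); crop("top0",230,125,70,95,6,"c2")
crop("side0",185,290,125,90,6,"c3"); crop("side0",280,185,100,75,7,"c4")
d=np.load("pics/top0d.npy")
for u,v in [(345,225),(388,278),(385,225),(268,180),(252,195)]:
    # height map range near
    pass
E
```

```text
(no output)
```

View pics/c1.png

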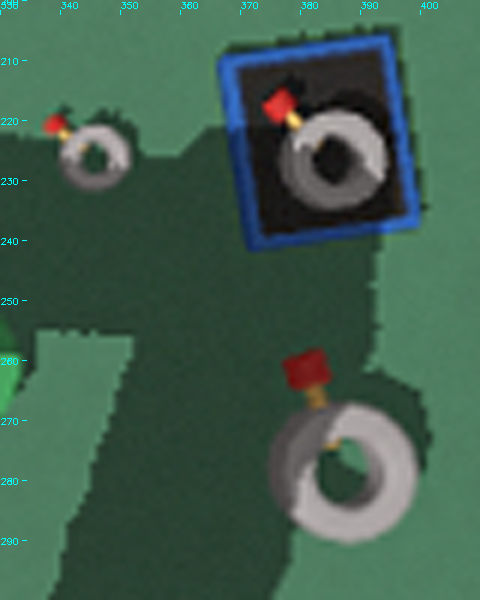

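View pics/c2.png

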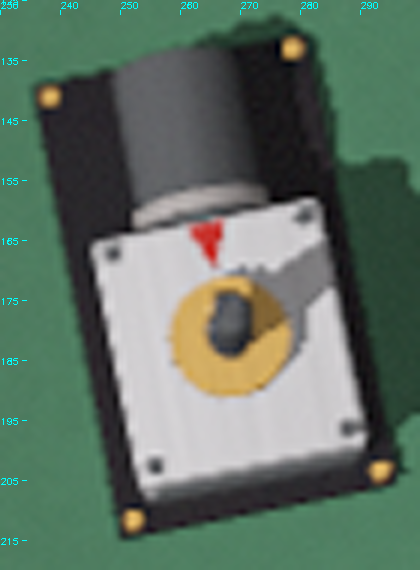

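View pics/c3.png

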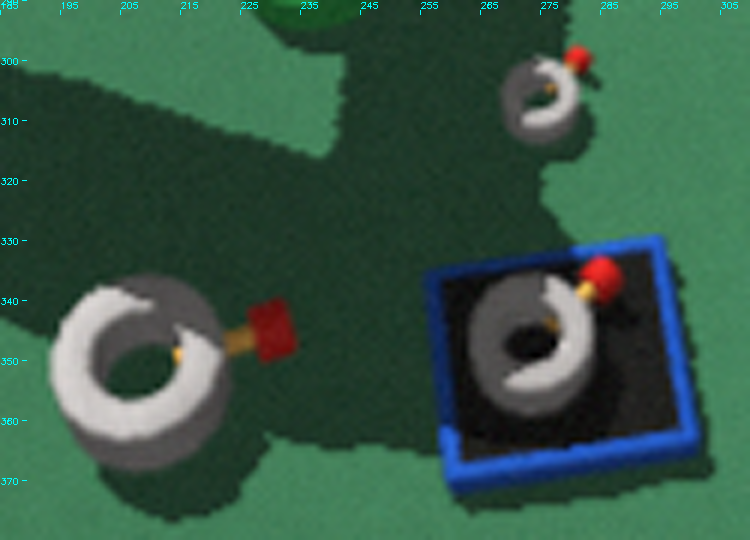

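View pics/c4.png

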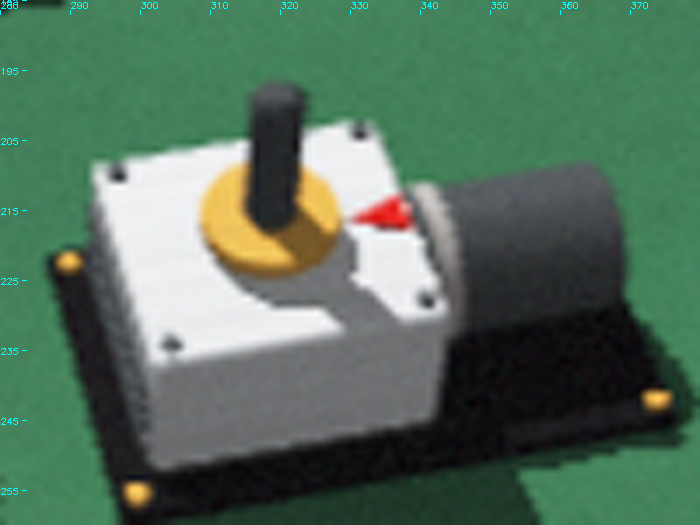

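```bash
cat >> h.py <<'E'
def cloud(n,f):
    d=np.load(f"pics/{f}d.npy"); c=manip.camera_params(n); K=np.array([[c['fx'],0,c['cx']],[0,c['fy'],c['cy']],[0,0,1]])
    v,u=np.mgrid[0:420,0:560]; p=cv2.undistortPoints(np.stack([u,v],-1).reshape(-1,1,2).astype(float),K,np.array([c['k1'],0,0,0.]))[:,0]
    P=np.c_[p,np.ones(len(p))]*d.reshape(-1,1)
    W=(P-np.array(c['t']))@np.array(c['R']); W[d.ravel()==0]=np.nan
    return W.reshape(420,560,3)
E
python3 - <<'E'
from h import *
def o(x,y,ox,oy,s): return ox+(x+.5)/s-.5, oy+(y+.5)/s-.5
T=lambda x,y,z: atz("top",*o(x,y,230,125,6),z)
S=lambda x,y,z: atz("side",*o(x,y,280,185,7),z)
np.set_printoptions(precision=4,suppress=True)
ts=np.array([T(*p,.0755)[:2] for p in [(112,253),(305,215),(349,428),(155,466)]])
ss=np.array([S(*p,.0755)[:2] for p in [(360,132),(427,300),(172,344),(118,174)]])
print("screws top\n",ts,ts.mean(0),"side\n",ss,ss.mean(0))
print("tip",T(213,266,.075),S(350,218,.075))
print("flange",T(231,337,.090),S(270,213,.090))
for n in("top","side"):
    W=cloud(n,n+"0"); im=cv2.cvtColor(cv2.imread(f"pics/{n}0.png"),cv2.COLOR_BGR2HSV)
    x0=T(231,337,.09)
    near=np.hypot(W[...,0]-x0[0],W[...,1]-x0[1])<.045
    br=near&(im[...,0]>12)&(im[...,0]<28)&(im[...,1]>110)
    P=W[br]; print(n,br.sum(),"brass z",np.percentile(P[:,2],[5,25,50,75,95]))
    q=np.argwhere(br)
    z=np.median(P[:,2]); X=np.array([atz(n,u,v,z)[:2] for v,u in q],np.float32)
    print(cv2.minEnclosingCircle(X))
    wh=near&(im[...,1]<40)&(im[...,2]>170); print("box z",np.nanmedian(W[wh][:,2]))
    print("maxz",np.nanpercentile(W[near][:,2],[97,99,100]))
    sh=near&(W[...,2]>.11); print("shaft pts",sh.sum(),np.nanmedian(W[sh],0))
E
```

```text
screws top
 [[ 0.6219  0.0741]
 [ 0.6388 -0.0092]
 [ 0.5461 -0.028 ]
 [ 0.5295  0.055 ]] [0.5841 0.023 ] side
 [[ 0.6191  0.0749]
 [ 0.6358 -0.0077]
 [ 0.5438 -0.026 ]
 [ 0.5273  0.0555]] [0.5815 0.0242]
tip [0.6164 0.0305 0.075 ] [0.6117 0.0323 0.075 ]
flange [0.5831 0.0226 0.09  ] [0.5809 0.0221 0.09  ]
top 225 brass z [0.0854 0.0877 0.0893 0.0909 0.0946]
((0.5836806893348694, 0.023198304697871208), 0.025405434891581535)
box z 0.0750493676972616
maxz [0.1497 0.1521 0.1541]
shaft pts 63 [0.5814 0.0227 0.1491]
side 197 brass z [0.0835 0.0882 0.0895 0.0906 0.093 ]
((0.5806351900100708, 0.01960928924381733), 0.027279233559966087)
box z 0.07530247613302817
maxz [0.1497 0.1517 0.1547]
shaft pts 118 [0.5791 0.0172 0.1376]
```

Run:
```python
from h import *
np.set_printoptions(precision=4,suppress=True)
print(ray("top",1,1)[0],ray("side",1,1)[0])
crop("top0",255,162,32,36,16,"c5"); crop("side0",305,190,32,36,16,"c6")
a=cv2.imread("pics/c5.png");b=cv2.imread("pics/c6.png");cv2.imwrite("pics/c56.png",np.clip(np.hstack([a,b]).astype(float)*1.7,0,255).astype(np.uint8)[:600,:1024])
i=cv2.imread("pics/c56.png"); print(i.shape); cv2.imwrite("pics/c56.png",cv2.resize(i,(798,int(i.shape[0]*798/i.shape[1])),interpolation=cv2.INTER_AREA))
# ring measurements
W=cloud("top","top0"); im=cv2.imread("pics/top0.png")
def o(x,y,ox,oy,s): return ox+(x+.5)/s-.5, oy+(y+.5)/s-.5
c=atz("top",*o(334,159,330,200,6),.036); h=atz("top",*o(280,106,330,200,6),.027)
print("top",c,h,np.degrees(np.arctan2(*(h-c)[1::-1])),np.hypot(*(h-c)[:2]))
c=atz("side",*o(532,334,185,290,6),.036); h=atz("side",*o(602,280,185,290,6),.027)
print("side",c,h,np.degrees(np.arctan2(*(h-c)[1::-1])),np.hypot(*(h-c)[:2]))
for n,b in(("top",(374,212,396,238)),("side",(260,330,300,362))):
    W=cloud(n,n+"0"); I=cv2.imread(f"pics/{n}0.png").astype(int); m=np.zeros((420,560),bool); m[b[1]:b[3],b[0]:b[2]]=1
    r=m&(I[...,2]>150)&(I[...,1]<80); print(n,"red",r.sum(),np.nanmedian(W[r],0))
    print([tuple(x) for x in [np.argwhere(r).mean(0)[::-1]]])
    g=m&(abs(I[...,2]-I[...,0])<25)&(I[...,1]>75)&(abs(W[...,2]-.036)<.004)
    print("ring",g.sum(),cv2.minEnclosingCircle(np.array([atz(n,u,v,.036)[:2] for v,u in np.argwhere(g)],np.float32)),np.nanmean(W[g],0))
```

```text
[0.4161 0.0186 1.1495] [ 0.4974 -0.6599  0.8641]
(576, 1024, 3)
top [ 0.4706 -0.2897  0.036 ] [ 0.4948 -0.2682  0.027 ] 41.52109633398729 0.032329432536209665
side [ 0.4683 -0.2923  0.036 ] [ 0.4929 -0.2687  0.027 ] 43.745259613696916 0.03413517216932625
top red 16 [ 0.495  -0.2661  0.0316]
[(np.float64(375.875), np.float64(217.0625))]
ring 134 ((0.4716258645057678, -0.291316419839859), 0.02231043204665184) [ 0.4717 -0.2911  0.0361]
side red 19 [ 0.4931 -0.2679  0.0311]
[(np.float64(284.57894736842104), np.float64(334.89473684210526))]
ring 202 ((0.4682124853134155, -0.2920955419540405), 0.021644961088895798) [ 0.4693 -0.2932  0.036 ]
```

View pics/c56.png

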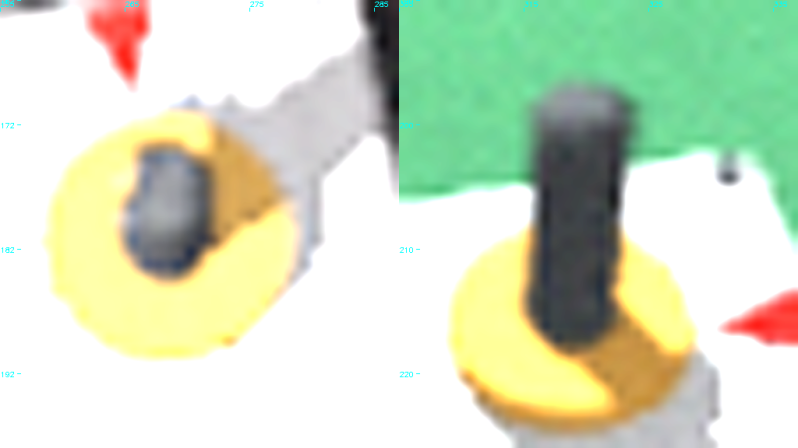

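```bash
cat >> h.py <<'E'
def go(x,y,z,yang=None):
    s=manip.observe(); R=s['ee_rot']; d=R.T@(np.array([x,y,z])-s['eef_pos'])*1000
    a=np.degrees(np.arctan2(R[1,1],R[0,1])); sp=0 if yang is None else -((yang-a+180)%360-180)
    print("dx dy dz %.1f %.1f %.1f spin %.1f"%(*d,sp)); st()
def st():
    s=manip.observe(); R=s['ee_rot']
    print("t %.2f pos %s yang %.2f tilt %.3f gap %.4f F %s M %s j %s"%(s['clock'],np.round(s['eef_pos'],4),np.degrees(np.arctan2(R[1,1],R[0,1])),np.degrees(np.arccos(-R[2,2])),s['finger_gap'],np.round(s['ft_force'],1),np.round(s['torque'],2),np.round(s['joints'],0)))
E
python3 -c "
from h import *
go(.5828,.0233,.19,92)"
python3 -m pendant '[0,-560,-486,0,0,0,-560,-486,0,0,0,-560,-486,0,0,0,-560,-486,0,0,0,-560,-486,0,0,0,-560,-486,0,0,0,-560,-486,0,0,0,-560,-486,0,0]' 60
python3 -c "
from h import *
go(.5828,.0233,.19,92)"
```

```text
dx dy dz -559.9 -485.8 49.2 spin -16.0
t 0.10 pos [0.1567 0.63   0.238 ] yang 76.04 tilt 0.137 gap 0.0855 F [0.8 1.1 0.3] M [-0.02  0.04  0.  ] j [-82.  22.   3.  92.  -1.  67.  -3.]
clock: 0.9
eef_pos: [0.3873, 0.3013, 0.239]
ee_rot: [[-0.97, 0.241, -0.0], [0.241, 0.97, -0.0], [0.0, -0.0, -1.0]]
ft_force: [0.6, 0.2, 0.5]
finger_gap: 0.0002
dx dy dz -256.8 -222.6 48.9 spin -16.0
t 0.90 pos [0.3873 0.3013 0.239 ] yang 76.04 tilt 0.023 gap 0.0002 F [0.6 0.2 0.5] M [ 0.01 -0.02  0.01] j [-58.   4.  16. 114.  -1.  62.  35.]
```

```bash
python3 -m pendant '[0,-257,-223,0,-16,0,-257,-223,0,-16,0,-257,-223,0,-16,0,-257,-223,0,-16,0,-257,-223,0,-16,0,-257,-223,0,-16,0,-257,-223,0,-16,0,-257,-223,49,-16]'
python3 - <<'E'
from h import *
go(.5828,.0233,.165,92)
for n in("top","side"): grab(n,n+"1")
crop("top1",230,125,80,95,6,"d1"); crop("side1",270,150,100,100,6,"d2")
a=cv2.imread("pics/d1.png");b=cv2.imread("pics/d2.png");a=cv2.resize(a,(380,451));b=cv2.resize(b,(410,410))
o=np.zeros((451,790,3),np.uint8);o[:,:380]=a;o[:410,380:]=b;cv2.imwrite("pics/d12.png",o)
E
```

```text
clock: 1.7
eef_pos: [0.5918, 0.0159, 0.1974]
ee_rot: [[-1.0, -0.024, 0.02], [-0.024, 1.0, -0.003], [-0.02, -0.004, -1.0]]
ft_force: [1.8, 0.8, 1.1]
finger_gap: -0.0001
dx dy dz 9.4 7.8 32.2 spin -0.6
t 1.70 pos [0.5918 0.0159 0.1974] yang 91.39 tilt 1.156 gap -0.0001 F [1.8 0.8 1.1] M [ 0.05 -0.11  0.05] j [-31.  19.  30. 104. -11.  59.  95.]
```

View pics/d12.png

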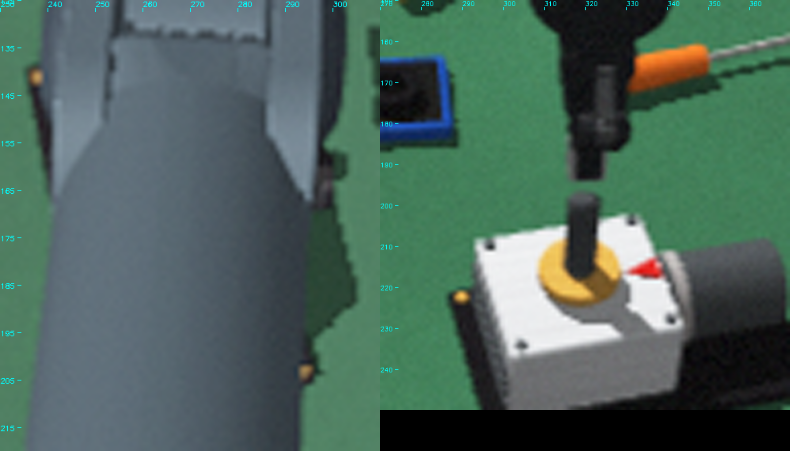

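```bash
python3 -m pendant '[0,0,0,0,0,0,0,0,0,0]'
python3 -c "
from h import *
go(.5828,.0233,.170,92)"
```

```text
clock: 2.0
eef_pos: [0.5829, 0.0266, 0.1914]
ee_rot: [[-0.999, -0.038, 0.002], [-0.038, 0.999, 0.001], [-0.002, 0.001, -1.0]]
ft_force: [-0.1, 0.5, 0.4]
finger_gap: 0.0
dx dy dz 0.2 -3.3 21.4 spin 0.2
t 2.00 pos [0.5829 0.0266 0.1914] yang 92.17 tilt 0.107 gap 0.0000 F [-0.1  0.5  0.4] M [ 0.01 -0.03  0.01] j [-31.  19.  29. 105. -11.  59.  95.]
```

```bash
python3 -m pendant '[0,0,-3.3,10,0,0,0,-3.3,20,0,0,0,-3.3,25,0,0,0,-3.3,29,0,0,0,-3.3,33,0,0,0,-3.3,36,0,0,0,-3.3,38,0,0,0,-3.3,38,0]'
python3 -c "
from h import *
go(.5828,.0233,.150,92)"
```

```text
clock: 2.8
eef_pos: [0.5824, 0.0219, 0.1531]
ee_rot: [[-0.999, -0.035, -0.001], [-0.035, 0.999, 0.001], [0.001, 0.001, -1.0]]
ft_force: [-3.0, 0.2, 7.7]
finger_gap: 0.0002
dx dy dz -0.5 1.4 3.1 spin 0.0
t 2.80 pos [0.5824 0.0219 0.1531] yang 92.03 tilt 0.063 gap 0.0002 F [-3.   0.2  7.7] M [0.14 0.79 0.01] j [-30.  22.  29. 106. -13.  55.  96.]
```

```bash
python3 -m pendant '[0,0,0,2,0,0,0,0,3,0,0,0,0,4,0,0,0,0,4,0]'
python3 -c "
from h import *
st()
grab('side','side2'); crop('side2',270,170,100,90,7,'e2')"
```

```text
clock: 3.2
eef_pos: [0.5829, 0.0219, 0.1528]
ee_rot: [[-0.999, -0.035, -0.001], [-0.035, 0.999, 0.003], [0.001, 0.003, -1.0]]
ft_force: [-10.7, 0.6, 24.5]
finger_gap: -0.0005
t 3.20 pos [0.5829 0.0219 0.1528] yang 92.01 tilt 0.168 gap -0.0005 F [-10.7   0.6  24.5] M [0.16 2.3  0.  ] j [-30.  22.  29. 106. -13.  55.  97.]
```

View pics/e2.png

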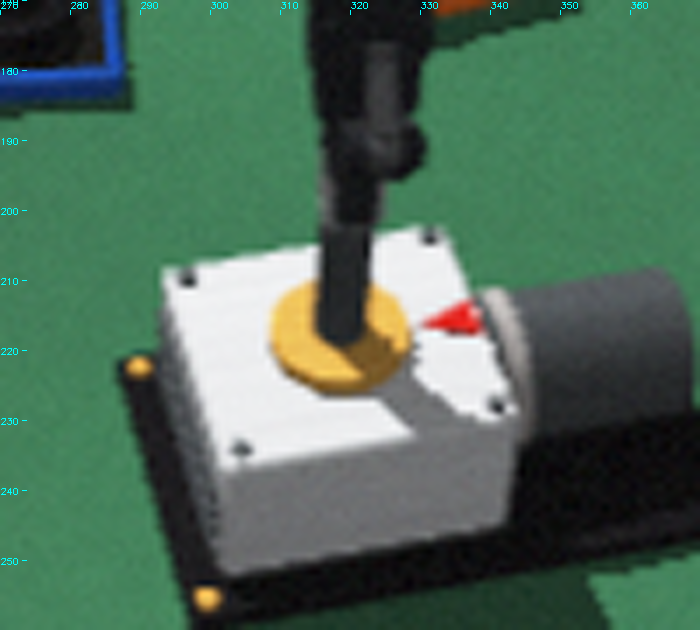

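```bash
python3 -m pendant '[0,0,0,-10,0,0,0,0,-22,0,1,0,0,-22,0,1,0,0,-22,0,1,0,0,-22,0,1,0,0,-22,0,1,0,0,-22,0,1,0,0,-22,0]' 
python3 -c "
from h import *
go(.5828,.0233,.116,92)"
```

```text
clock: 4.05
eef_pos: [0.5823, 0.0217, 0.1698]
ee_rot: [[-0.999, -0.036, -0.001], [-0.036, 0.999, -0.0], [0.001, -0.0, -1.0]]
ft_force: [-0.2, 0.7, -0.7]
finger_gap: 0.0847
dx dy dz -0.6 1.6 53.8 spin 0.0
t 4.05 pos [0.5823 0.0217 0.1698] yang 92.04 tilt 0.044 gap 0.0847 F [-0.2  0.7 -0.7] M [-0.01  0.01  0.03] j [-30.  21.  29. 106. -12.  57.  96.]
```

```bash
python3 -m pendant '[1,-0.6,1.6,20,0,1,-0.6,1.6,40,0,1,-0.6,1.6,54,0,0,-0.6,1.6,54,0,0,-0.6,1.6,54,0,0,-0.6,1.6,54,0,0,-0.6,1.6,54,0,0,-0.6,1.6,54,0]' 40
python3 -c "
from h import *
st()
grab('side','side3'); crop('side3',270,170,100,90,7,'f2')"
```

```text
clock: 4.85
eef_pos: [0.5839, 0.0224, 0.1175]
ee_rot: [[-0.999, -0.035, 0.002], [-0.035, 0.999, -0.001], [-0.002, -0.001, -1.0]]
ft_force: [-0.8, 0.7, 1.4]
finger_gap: 0.0163
t 4.85 pos [0.5839 0.0224 0.1175] yang 92.01 tilt 0.123 gap 0.0163 F [-0.8  0.7  1.4] M [ 0.52  0.09 -0.01] j [-29.  25.  28. 108. -14.  51.  98.]
```

View pics/f2.png

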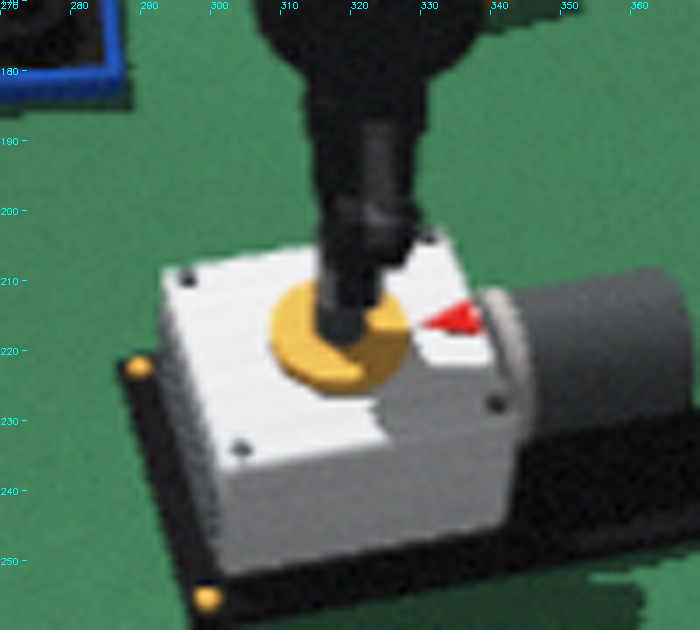

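```bash
python3 -m pendant '[0,0.2,0.2,0,7,0,0.4,0.3,0,14,0,0.6,0.4,0,21,0,0.9,0.6,0,28,0,1.2,0.8,0,35,0,1.4,1.0,0,42,0,1.6,1.2,0,49,0,1.8,1.3,0,56]' 
python3 -c "
from h import *
go(.5811,.0237,.117,11.5)"
```

```text
clock: 5.7
eef_pos: [0.5822, 0.0219, 0.1175]
ee_rot: [[-0.583, 0.812, 0.003], [0.812, 0.583, -0.003], [-0.004, 0.001, -1.0]]
ft_force: [0.9, -3.3, 2.5]
finger_gap: 0.0164
dx dy dz 2.1 0.2 0.5 spin 24.2
t 5.70 pos [0.5822 0.0219 0.1175] yang 35.68 tilt 0.213 gap 0.0164 F [ 0.9 -3.3  2.5] M [-0.8   0.04  0.08] j [-39.  27.  40. 108. -22.  52.  48.]
```

```bash
python3 -m pendant '[0,0.1,0.1,0,7,0,0.2,0.1,0,14,0,0.3,0.2,0,20,0,0.3,0.2,0,24.3,0,0.3,0.2,0,24.3,0,0.3,0.2,0,24.3,0,0.3,0.2,0,24.3]' 
python3 -c "
from h import *
go(.5811,.0237,.117,11.5)
grab('side','side4'); crop('side4',270,170,100,90,7,'g2')"
```

```text
clock: 6.4
eef_pos: [0.5815, 0.0223, 0.1174]
ee_rot: [[-0.202, 0.979, 0.001], [0.979, 0.202, -0.002], [-0.002, 0.0, -1.0]]
ft_force: [-1.5, -4.5, 5.1]
finger_gap: 0.016
dx dy dz 1.5 -0.1 0.4 spin 0.1
t 6.40 pos [0.5815 0.0223 0.1174] yang 11.63 tilt 0.145 gap 0.0160 F [-1.5 -4.5  5.1] M [-0.88  0.39 -0.05] j [-43.  29.  46. 109. -26.  53.  27.]
```

View pics/g2.png

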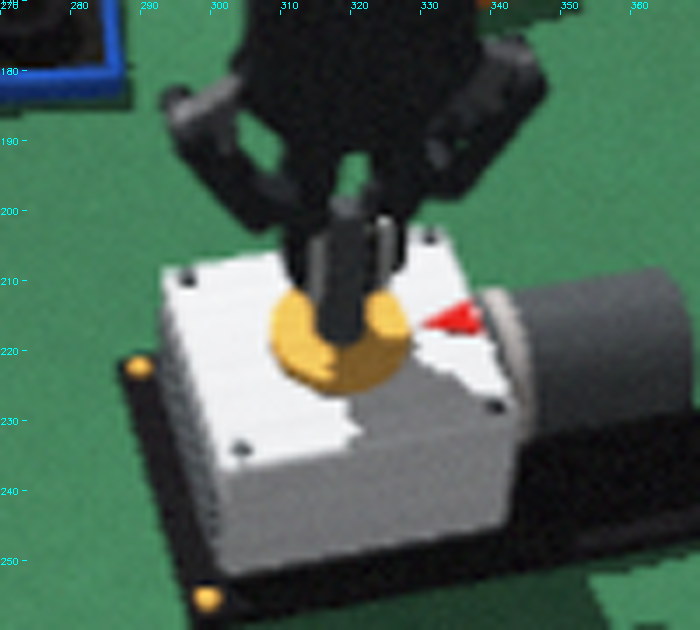

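```bash
python3 -m pendant '[1,0,0,0,0,1,0,0,0,0,1,0,0,0,0,1,0,0,-40,0,1,0,0,-80,0,1,0,0,-110,0,1,0,0,-110,0]' 
python3 -c "
from h import *
go(.470,-.2913,.12,-47)
grab('side','side5'); crop('side5',270,170,100,90,7,'h2')"
```

```text
clock: 7.15
eef_pos: [0.5848, 0.0253, 0.2312]
ee_rot: [[-0.204, 0.979, 0.009], [0.979, 0.204, 0.002], [0.0, 0.01, -1.0]]
ft_force: [0.1, -0.9, 0.4]
finger_gap: 0.0851
dx dy dz -286.6 -178.1 109.3 spin 58.8
t 7.15 pos [0.5848 0.0253 0.2312] yang 11.77 tilt 0.562 gap 0.0851 F [ 0.1 -0.9  0.4] M [-0.08 -0.06  0.02] j [-48.  21.  52. 103. -18.  64.  21.]
```

View pics/h2.png

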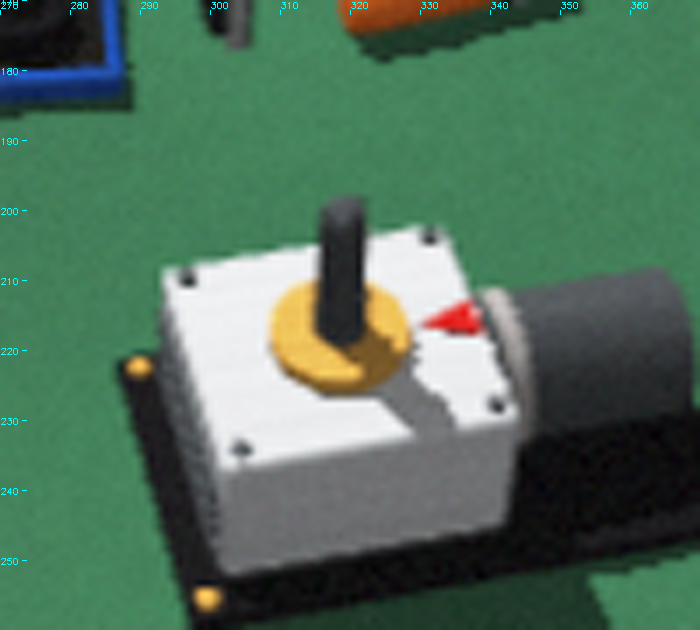

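```bash
python3 -m pendant '[1,-286.6,-178,0,58.8,1,-286.6,-178,0,58.8,1,-286.6,-178,0,58.8,1,-286.6,-178,0,58.8,1,-286.6,-178,0,58.8,1,-286.6,-178,0,58.8,1,-286.6,-178,0,58.8,1,-286.6,-178,0,58.8]'
python3 - <<'E'
from h import *
go(.470,-.2913,.12,-47)
for n in("top","side"): grab(n,n+"6")
crop("top6",230,125,75,95,6,"i1"); crop("side6",230,290,100,90,6,"i2")
E
```

```text
clock: 8.0
eef_pos: [0.4601, -0.2978, 0.2255]
ee_rot: [[0.741, 0.672, -0.003], [0.672, -0.741, -0.003], [-0.004, 0.0, -1.0]]
ft_force: [-0.7, -0.8, -0.2]
finger_gap: 0.0853
dx dy dz 12.2 1.8 105.4 spin -0.8
t 8.00 pos [ 0.4601 -0.2978  0.2255] yang -47.82 tilt 0.257 gap 0.0853 F [-0.7 -0.8 -0.2] M [-0.01  0.05 -0.02] j [-27.  23.  69. 109. -24.  64.   3.]
```

View pics/i1.png

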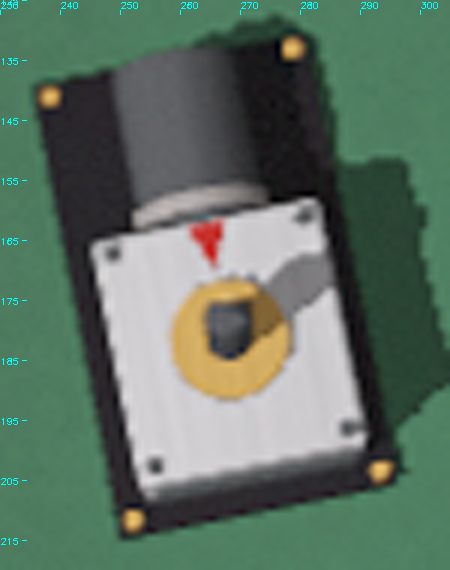

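View pics/i2.png

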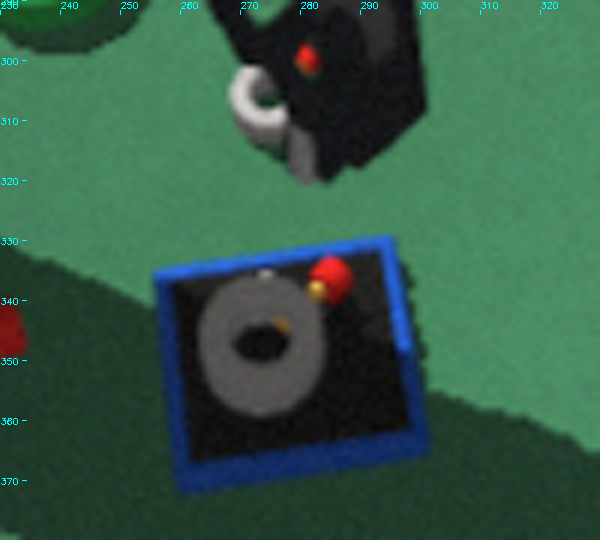

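```bash
python3 -m pendant '[1,12,2,40,-1,1,12,2,80,-1,1,12,2,120,-1,1,12,2,150,-1,1,12,2,150,-1,1,12,2,150,-1]'
python3 - <<'E'
from h import *
go(.470,-.2913,.0235,-46.5)
grab("side","side7"); crop("side7",230,290,100,90,7,"j2")
E
```

```text
clock: 8.7
eef_pos: [0.4757, -0.2835, 0.0757]
ee_rot: [[0.718, 0.696, -0.002], [0.696, -0.718, 0.001], [-0.0, -0.002, -1.0]]
ft_force: [0.1, -0.6, 0.7]
finger_gap: 0.0855
dx dy dz -9.5 1.7 52.2 spin 0.6
t 8.70 pos [ 0.4757 -0.2835  0.0757] yang -45.90 tilt 0.110 gap 0.0855 F [ 0.1 -0.6  0.7] M [-0.04 -0.05  0.03] j [-17.  35.  54. 114. -37.  51.  12.]
```

View pics/j2.png

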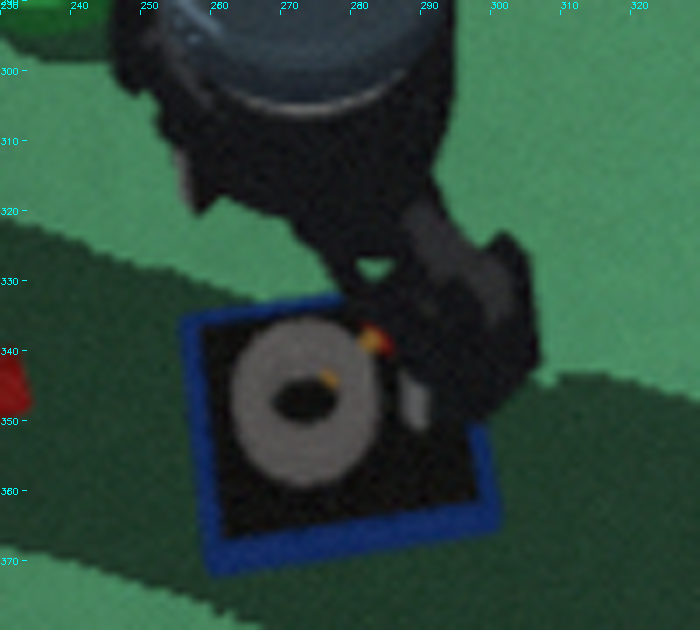

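```bash
python3 -m pendant '[1,-9.5,1.7,0,0.6,1,-9.5,1.7,10,0.6,1,-9.5,1.7,10,0.6]'
python3 - <<'E'
from h import *
go(.470,-.2913,.0235,-46.5)
E
```

```text
clock: 9.05
eef_pos: [0.4692, -0.2932, 0.0662]
ee_rot: [[0.728, 0.685, 0.0], [0.685, -0.728, 0.0], [0.0, -0.0, -1.0]]
ft_force: [-0.6, 0.4, -0.0]
finger_gap: 0.0858
dx dy dz 1.9 -0.8 42.7 spin -0.2
t 9.05 pos [ 0.4692 -0.2932  0.0662] yang -46.73 tilt 0.029 gap 0.0858 F [-0.6  0.4 -0. ] M [-0.03 -0.01 -0.03] j [-15.  36.  54. 114. -38.  50.  13.]
```

```bash
python3 -m pendant '[1,1.5,-0.8,15,0,1,1.5,-0.8,30,0,1,1.5,-0.8,38,0,1,1.5,-0.8,42.5,0,1,1.5,-0.8,42.5,0]'
python3 - <<'E'
from h import *
go(.470,-.2913,.0235,-46.5)
E
python3 -m pendant '[0.4,0,0,0,0,0.4,0,0,0,0,0.4,0,0,0,0,0,0,0,0,0,0,0,0,0,0,0,0,0,0,0,0,0,0,0,0]' 50
python3 - <<'E'
from h import *
go(.470,-.2913,.0235,-46.5)
grab("side","side8"); crop("side8",230,290,100,90,7,"k2")
E
```

```text
clock: 9.55
eef_pos: [0.4694, -0.291, 0.0227]
ee_rot: [[0.727, 0.686, -0.002], [0.686, -0.727, 0.001], [-0.001, -0.002, -1.0]]
ft_force: [-0.6, -0.0, 0.3]
finger_gap: 0.0854
dx dy dz 0.2 0.6 -0.8 spin -0.2
t 9.55 pos [ 0.4694 -0.291   0.0227] yang -46.67 tilt 0.121 gap 0.0854 F [-0.6 -0.   0.3] M [-0.02 -0.03 -0.03] j [-12.  39.  50. 115. -42.  46.  15.]
clock: 10.25
eef_pos: [0.4706, -0.2917, 0.0247]
ee_rot: [[0.727, 0.686, 0.001], [0.686, -0.727, 0.0], [0.001, 0.001, -1.0]]
ft_force: [-0.8, 1.0, 5.6]
finger_gap: 0.0426
dx dy dz -0.2 -0.7 1.2 spin -0.2
t 10.25 pos [ 0.4706 -0.2917  0.0247] yang -46.67 tilt 0.064 gap 0.0426 F [-0.8  1.   5.6] M [ 0.24  0.28 -0.02] j [-12.  39.  50. 114. -42.  46.  15.]
```

View pics/k2.png

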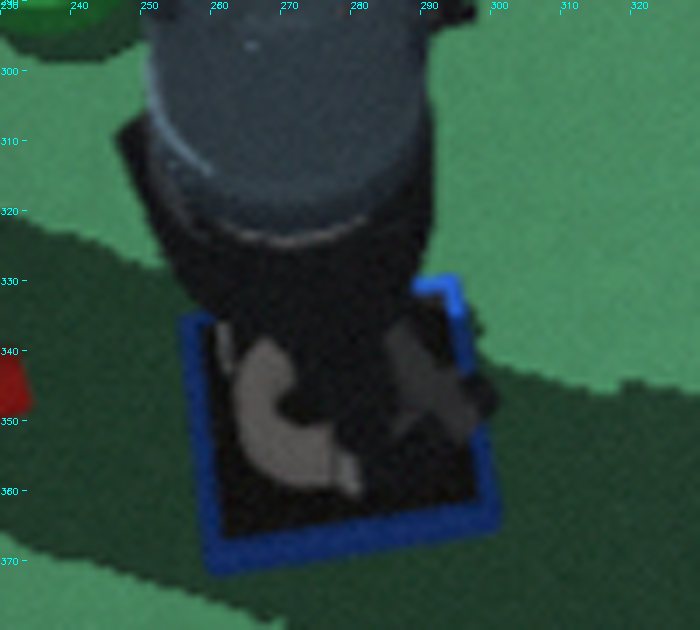

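```bash
python3 -m pendant '[0,0,0,-10,0,0,0,0,-30,0,0,0,0,-70,0,0,0,0,-110,0,0,0,0,-150,0,0,0,0,-190,0,0,0,0,-190,0,0,0,0,-190,0]'
python3 - <<'E'
from h import *
st()
for n in ("side","top"): grab(n,n+"9")
s=manip.observe()['eef_pos']; 
for n in("side","top"):
  u=proj(n,s)[0]; print(n,u); crop(n+"9",int(u[0])-45,max(0,int(u[1])-40),90,80,7,"l_"+n)
E
```

```text
clock: 11.1
eef_pos: [0.4704, -0.2912, 0.2144]
ee_rot: [[0.727, 0.686, 0.002], [0.686, -0.727, 0.0], [0.002, 0.001, -1.0]]
ft_force: [0.5, 1.0, -2.7]
finger_gap: 0.043
t 11.10 pos [ 0.4704 -0.2912  0.2144] yang -46.66 tilt 0.108 gap 0.0430 F [ 0.5  1.  -2.7] M [0.01 0.01 0.01] j [-27.  24.  67. 109. -25.  64.   4.]
side [270.58654656 301.79561299]
top [406.76267989 222.9287175 ]
```

View pics/l_side.png

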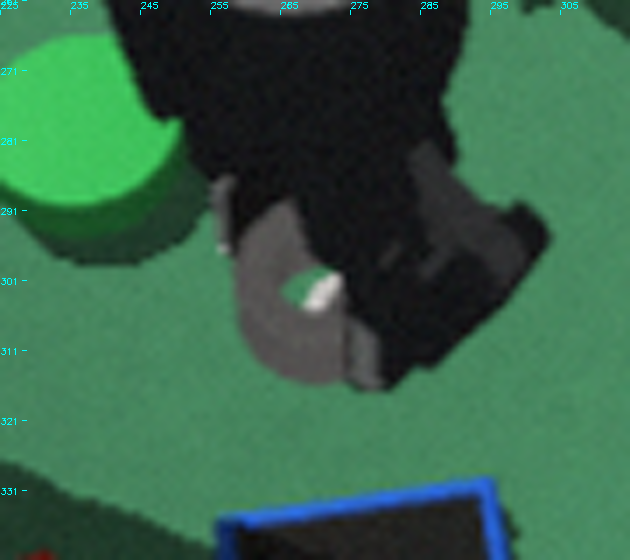

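```bash
cat >> h.py <<'E'
def over(n,f,C,yaw,x0,y0,w,h,s,o,toolx=None):
    crop(f,x0,y0,w,h,s,o); im=cv2.imread(f"pics/{o}.png"); a=np.linspace(0,2*np.pi,90)
    def dr(P,c):
        p=proj(n,P); q=((p-[x0,y0]+.5)*s-.5).astype(int); cv2.polylines(im,[q.reshape(-1,1,2)],False,c,1)
    C=np.array(C)
    for r,z,c in((.022,.011,(0,255,255)),(.022,-.011,(255,0,255)),(.0115,.011,(255,128,0))):
        dr(C+np.c_[r*np.cos(a),r*np.sin(a),0*a+z],c)
    y=np.radians(yaw); dr([C+[.022*np.cos(y),.022*np.sin(y),0],C+[.039*np.cos(y),.039*np.sin(y),0]],(255,255,255))
    cv2.imwrite(f"pics/{o}.png",im)
E
python3 - <<'E'
from h import *
over("side","side9",[.4704,-.2912,.2147],43.3,225,261,90,80,8,"m")
E
```

```text
(no output)
```

View pics/m.png

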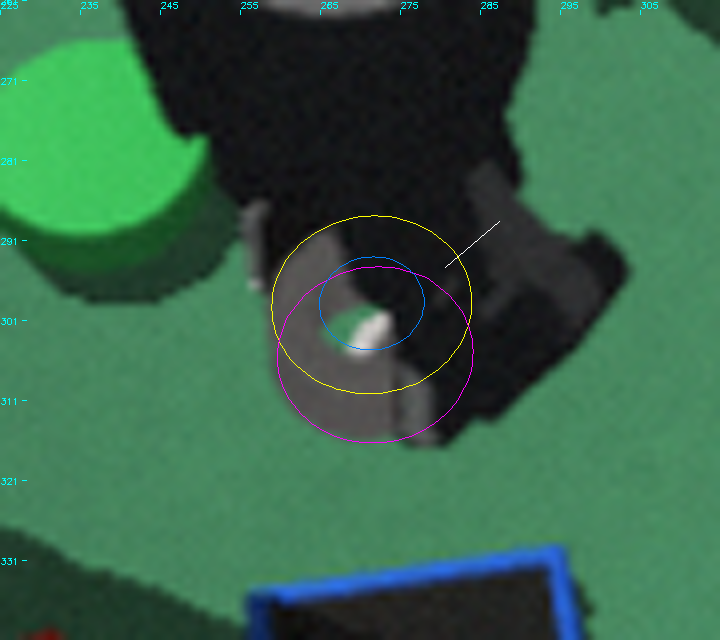

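View pics/l_top.png

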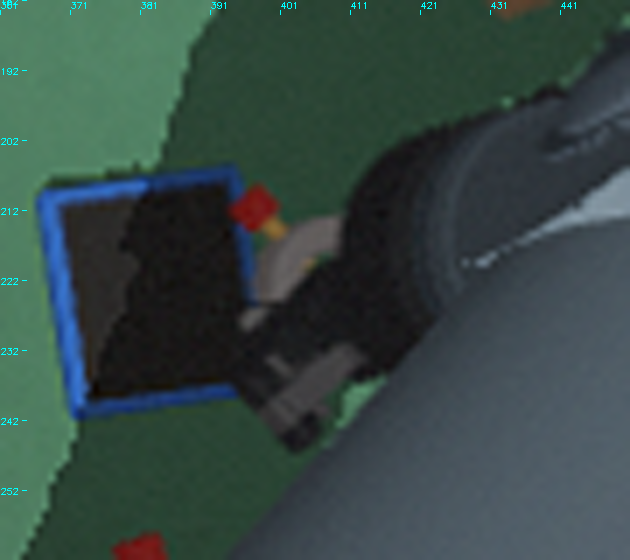

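Run:
```python
from h import *
over("top","top9",[.4704,-.2912,.2147],43.3,375,190,55,60,10,"m2")
```

```text
(no output)
```

View pics/m2.png

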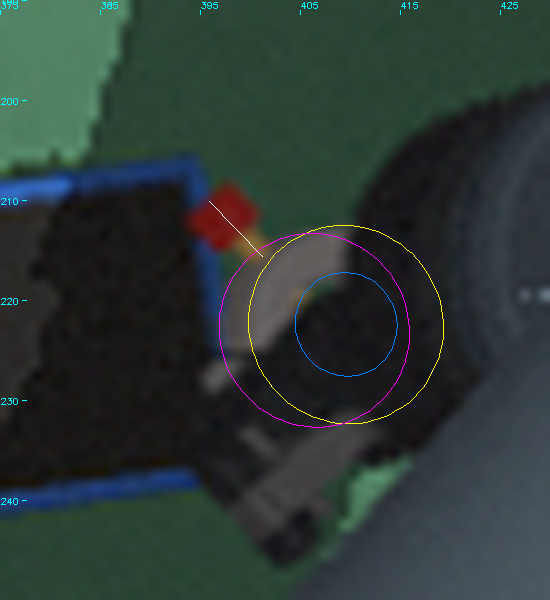

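```bash
python3 -c "
from h import *
go(.5832,.0241,.2144,-78.5)"
```

```text
dx dy dz 298.7 -150.2 -1.9 spin 31.8
t 11.20 pos [ 0.4691 -0.2901  0.2122] yang -46.65 tilt 0.188 gap 0.0423 F [-0.3  0.5 -1.9] M [ 0.02  0.02 -0.02] j [-26.  25.  67. 109. -25.  64.   4.]
```

```bash
python3 -m pendant '[0,40,-20,0,4,0,80,-40,0,8,0,120,-60,0,12,0,160,-80,0,16,0,200,-100,0,20,0,240,-120,0,24,0,280,-140,0,28,0,299,-150,0,31.8]' 
python3 -m pendant '[0,0,0,0,0,0,0,0,0,0]' 
python3 -c "
from h import *
go(.5832,.0241,.180,-78.5)"
```

```text
clock: 12.0
eef_pos: [0.5848, 0.0295, 0.2107]
ee_rot: [[0.979, 0.205, -0.004], [0.205, -0.979, 0.001], [-0.004, -0.002, -1.0]]
ft_force: [-0.7, 0.3, -1.9]
finger_gap: 0.0424
clock: 12.2
eef_pos: [0.5834, 0.0229, 0.2117]
ee_rot: [[0.979, 0.202, -0.004], [0.202, -0.979, -0.002], [-0.004, 0.001, -1.0]]
ft_force: [-0.2, -1.3, -1.4]
finger_gap: 0.0423
dx dy dz 0.2 -1.2 31.7 spin 0.1
t 12.20 pos [0.5834 0.0229 0.2117] yang -78.36 tilt 0.262 gap 0.0423 F [-0.2 -1.3 -1.4] M [-0.04  0.05 -0.02] j [-60.  35.  73. 105. -36.  69. -54.]
```

```bash
python3 -m pendant '[0,0,-1,10,0,0,0,-1,20,0,0,0,-1,30,0,0,0,-1,38,0,0,0,-1,38,0]'
python3 - <<'E'
from h import *
P=[]
for i in range(6):
    s=manip.observe(); P.append(s['eef_pos']); grab('side','n%d'%i)
print(np.round(P,4), np.mean(P,0)); go(.5832,.0241,.172,-78.5)
crop('side','0',0,0,0,0,0) if 0 else crop('n5',280,160,90,80,8,'n')
E
```

```text
clock: 12.7
eef_pos: [0.5832, 0.0237, 0.174]
ee_rot: [[0.98, 0.199, -0.003], [0.199, -0.98, 0.0], [-0.003, -0.001, -1.0]]
ft_force: [-0.3, 1.0, -1.6]
finger_gap: 0.0423
[[0.5832 0.0237 0.174 ]
 [0.5839 0.0237 0.1749]
 [0.5844 0.0237 0.1755]
 [0.5848 0.0237 0.176 ]
 [0.585  0.0238 0.1762]
 [0.585  0.0238 0.1763]] [0.58437747 0.02371389 0.17549103]
dx dy dz -1.7 -0.6 4.3 spin 0.0
t 13.00 pos [0.585  0.0239 0.1763] yang -78.46 tilt 0.064 gap 0.0427 F [-0.1 -0.4 -1.6] M [ 0.01  0.03 -0.01] j [-58.  37.  70. 106. -39.  65. -53.]
```

View pics/n.png

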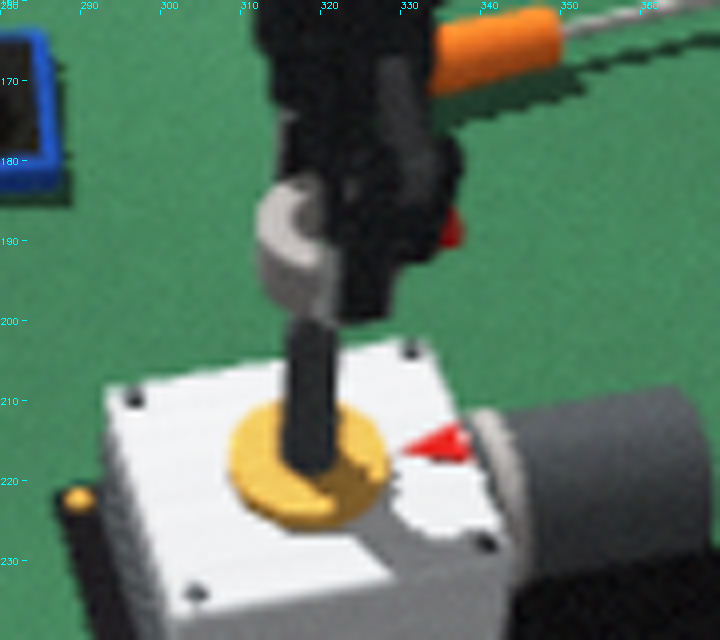

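```bash
python3 -m pendant '[0,-1.7,-0.6,4,0,0,-1.7,-0.6,6,0,0,-1.7,-0.6,6,0,0,-1.7,-0.6,6,0,0,-1.7,-0.6,6,0,0,-1.7,-0.6,6,0]'
python3 - <<'E'
from h import *
go(.5832,.0241,.168,-78.5)
grab('side','q'); s=manip.observe()['eef_pos']
over('side','q',s,11.5,290,170,60,60,10,'q2')
im=cv2.imread('pics/q2.png'); a=np.linspace(0,2*np.pi,60)
for r,z in((.007,.145),(.010,.140),(.010,.101),(.010,.083),(.026,.083)):
    p=proj('side',np.array([.5832,.0241,z])+np.c_[r*np.cos(a),r*np.sin(a),0*a]); q=((p-[290,170]+.5)*10-.5).astype(int); cv2.polylines(im,[q.reshape(-1,1,2)],True,(0,255,0),1)
cv2.imwrite('pics/q2.png',im)
E
```

```text
clock: 13.6
eef_pos: [0.5828, 0.0241, 0.1698]
ee_rot: [[0.98, 0.2, 0.0], [0.2, -0.98, -0.0], [0.0, 0.0, -1.0]]
ft_force: [-0.0, 0.3, -1.5]
finger_gap: 0.0426
dx dy dz 0.3 0.1 1.8 spin 0.0
t 13.60 pos [0.5828 0.0241 0.1698] yang -78.46 tilt 0.011 gap 0.0426 F [-0.   0.3 -1.5] M [-0.04 -0.06  0.02] j [-58.  37.  70. 107. -39.  65. -52.]
```

View pics/q2.png

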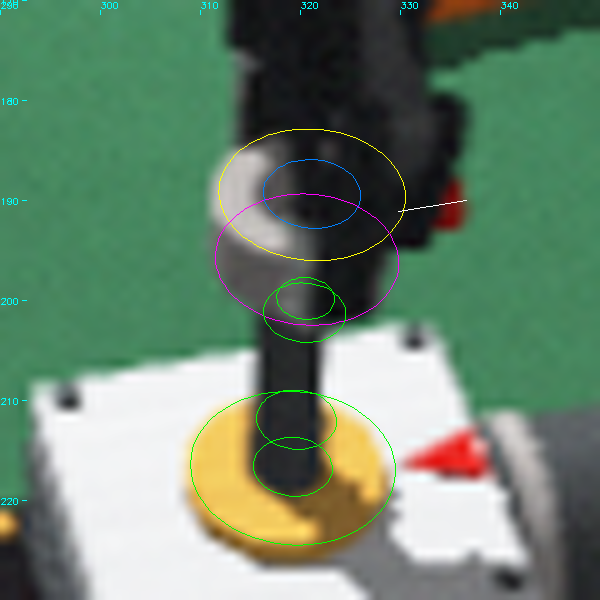

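```bash
python3 -m pendant '[0,0.3,0,6,0,0,0.3,0,12,0,0,0.3,0,15,0,0,0.3,0,18,0,0,0.3,0,20,0,0,0.3,0,22,0,0,0.3,0,22,0]' 
python3 -c "
from h import *
go(.5832,.0241,.121,-78.5)"
```

```text
clock: 14.35
eef_pos: [0.5829, 0.0242, 0.1475]
ee_rot: [[0.98, 0.2, -0.0], [0.2, -0.98, -0.0], [-0.0, 0.0, -1.0]]
ft_force: [0.7, -0.6, -2.3]
finger_gap: 0.0422
dx dy dz 0.3 0.1 26.5 spin 0.0
t 14.35 pos [0.5829 0.0242 0.1475] yang -78.47 tilt 0.022 gap 0.0422 F [ 0.7 -0.6 -2.3] M [-0.02 -0.02 -0.  ] j [-57.  39.  68. 108. -41.  63. -51.]
```

```bash
python3 -m pendant '[0,0.9,0,0,0,0,0.9,0,3,0,0,0.9,0,5,0,0,0.9,0,7,0,0,0.9,0,8,0]' 
python3 -c "
from h import *
go(.5836,.0241,.121,-78.5)"
python3 -m pendant '[0,0,0,2,0,0,0,0,4,0,0,0,0,6,0,0,0,0,6,0]' 
python3 -c "
from h import *
go(.5836,.0241,.121,-78.5)"
```

```text
clock: 14.85
eef_pos: [0.5837, 0.0245, 0.1394]
ee_rot: [[0.98, 0.2, -0.0], [0.2, -0.98, -0.0], [-0.0, -0.0, -1.0]]
ft_force: [-0.8, 0.1, -1.3]
finger_gap: 0.0429
dx dy dz -0.2 0.3 18.4 spin 0.0
t 14.85 pos [0.5837 0.0245 0.1394] yang -78.46 tilt 0.027 gap 0.0429 F [-0.8  0.1 -1.3] M [-0.04 -0.01 -0.03] j [-57.  39.  67. 108. -41.  62. -51.]
clock: 15.25
eef_pos: [0.5836, 0.0244, 0.1334]
ee_rot: [[0.98, 0.2, -0.001], [0.2, -0.98, -0.0], [-0.001, -0.0, -1.0]]
ft_force: [-1.0, 0.7, -2.6]
finger_gap: 0.0425
dx dy dz -0.1 0.3 12.4 spin 0.0
t 15.25 pos [0.5836 0.0244 0.1334] yang -78.47 tilt 0.042 gap 0.0425 F [-1.   0.7 -2.6] M [0.01 0.04 0.03] j [-56.  40.  67. 108. -42.  61. -51.]
```

```bash
python3 -m pendant '[0,0,0,3,0,0,0,0,6,0,0,0,0,9,0,0,0,0,12,0,0,0,0,12,0,0,0,0,12,0,0,0,0,12,0]'
python3 - <<'E'
from h import *
go(.5834,.0241,.121,-78.5)
for n in('side','top'): grab(n,n+'r')
s=manip.observe()['eef_pos']
over('side','sider',s,11.5,280,165,80,75,8,'r1'); crop('side''r',280,165,80,75,8,'r2'); crop('topr',235,130,70,70,8,'r3')
go(.5834,.0241,.121,-78.5)
E
```

```text
clock: 15.95
eef_pos: [0.584, 0.0243, 0.1219]
ee_rot: [[0.98, 0.2, 0.0], [0.2, -0.98, -0.0], [0.0, 0.0, -1.0]]
ft_force: [-1.2, -0.2, -1.9]
finger_gap: 0.0424
dx dy dz -0.7 0.1 0.9 spin 0.0
t 15.95 pos [0.584  0.0243 0.1219] yang -78.47 tilt 0.012 gap 0.0424 F [-1.2 -0.2 -1.9] M [-0.03 -0.01  0.  ] j [-56.  40.  66. 108. -43.  60. -50.]
dx dy dz -0.7 0.1 0.9 spin 0.0
t 16.05 pos [0.5841 0.0244 0.1219] yang -78.47 tilt 0.018 gap 0.0424 F [ 0.5  0.4 -1.9] M [ 0.02 -0.03  0.02] j [-56.  40.  66. 108. -43.  60. -50.]
```

View pics/r1.png

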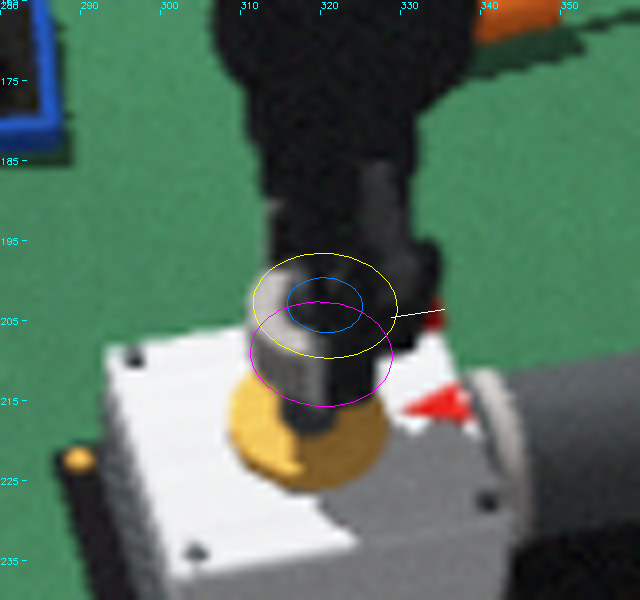

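View pics/r3.png

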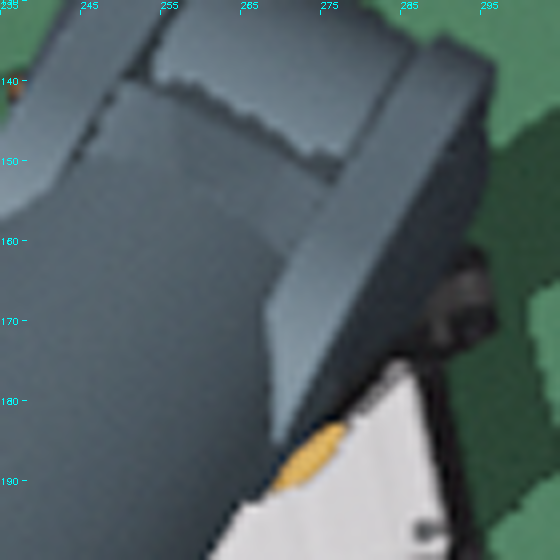

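```bash
python3 -m pendant '[0,-0.4,0,0.8,0,0,-0.4,0,0.8,0,0,-0.4,0,0.8,0,0,-0.4,0,0.8,0,0,-0.4,0,0.8,0]' 
python3 -c "
from h import *
st(); print(manip.hand_in())"
```

```text
clock: 16.55
eef_pos: [0.5835, 0.0243, 0.121]
ee_rot: [[0.98, 0.2, -0.0], [0.2, -0.98, 0.0], [-0.0, -0.0, -1.0]]
ft_force: [-1.0, -0.1, -2.5]
finger_gap: 0.0422
t 16.55 pos [0.5835 0.0243 0.121 ] yang -78.46 tilt 0.002 gap 0.0422 F [-1.  -0.1 -2.5] M [-0.01  0.05 -0.  ] j [-55.  40.  66. 108. -43.  60. -50.]
the job is handed in; nothing more can be done
None
```

I carried out every step and handed the job in at 16.6 s. No verdict was reported, so the result rests on the checks below.

- **Shaft pressed home:** I pushed down on the shaft's top with the closed fingers. The fingertips stopped at about z = 0.145 m with 24 N, which is the seated height.
- **Shaft turned:** The jaws closed on the flat and its back with a gap of 16.3 mm, close to the expected 16.5 mm. I turned it about 80° clockwise and let go. A top picture afterwards showed the flat edge facing the pointer.
- **Choosing the collar:** I took the 44 mm collar on the blue pad. The look-alikes I ruled out were about 30 mm and 63 mm across.
- **Collar fitted:** I lifted the collar and slid it on with the thumbscrew toward the pointer. Contact forces beyond its own weight stayed around 1 N.
- **Final hold:** The collar's mid-height is at about z = 0.121 m, about the middle of the flat. The tool tilt is about 0° and the grip was set to 50 N. The last side picture shows the collar level, clear of the flange, with the screw toward the pointer.

**What I couldn't confirm:**
- Neither camera could see the flat after the collar went on, because the arm blocked the top view. That it still faces the pointer is inferred from those low forces.
- The gripper read about 42.5 mm on the 44 mm collar.
- The two cameras disagreed with each other by 2–3 mm, so I used their average and the feel of the shaft.

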